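Hang the bench magnifier on its hook and tug-test it

TASK

Take the hand magnifier out of its rest and hang it on the hook of the post by the slot in its handle. Before letting go, tug it gently straight down and keep the pull on for about a second to confirm that the hook holds it, then release it so that it hangs there still; leave the other things on the bench alone.

Things in the scene. Friction and masses are not known exactly. Their poses are not given: they have to be found in the camera images.
- magnifier: Rigid hand magnifier, black lens frame, white handle, 154 mm tall, 0.1 to 0.16 kg, upright in its rest, lens down. Origin: centre of its underside; z up the handle, x through the thickness, y across the width; front and back alike. Frame 60 mm wide (y), 50 high, 10 thick (x); stem 20 mm wide to 80 mm; slotted part (80 to 126 mm) and solid grip end (126 to 154 mm), both 32 mm wide, 12 thick.
- slot_top (a point): Middle of the upper edge of the slot in the magnifier's handle, 126 mm above its origin: the edge that rests on the hook. The slot goes right through along x, 20 mm wide (y), 46 mm high (80 to 126 mm above the origin), between side rails 6 mm wide. Axes as the magnifier's.
- grip_end (a point): Middle of the solid grip end of the magnifier's handle, 140 mm above its origin (14 mm above the slot's upper edge): the place to grasp from above, across the 32 mm width (y), well above the rest.
- rest: Fixed grey plastic rest: foot 90 x 100 x 8 mm with an upright pocket, its walls rising to 42 mm above the bench. The magnifier's lens frame stands in it on the foot, 34 mm deep, with 2 to 3 mm of play; lift it 40 mm or more straight up to clear. Origin: centre of its underside.
- post: Fixed steel post, 18 mm thick and 237 mm high, on a white foot 130 x 130 x 12 mm. Origin: centre of the foot's underside. Carries the hook.
- hook: Hook: black clamp (34 mm round) with steel plate, on the post at a height that differs every time, and a rigid bar 8 mm thick bolted in the plate's upright slot. The bar stands up to 6.5 mm higher or lower than all hook heights given here; not measured: feel for it. Origin: on the post's axis, level with the seat's top; z up; points along its -x. Bar's top: 16 mm above the seat to x = -76 mm.
- hook_seat (a point): Nominal middle of the bar's level seat, on its top (hook frame x = -100 mm, z = 0; 16 mm long, 45 degree slopes up at both ends); the true one is up to 6.5 mm higher or lower. The slot's upper edge hangs here. Axes as the hook's. Contact is hard, 3 to 20 N per mm, so feel slowly. Keep the load on the hook under 15 N, weight included; a gentle tug pulls with 5 to 9 N.
- hook_tip (a point): Nominal free, upturned end of the bar, on its centre line (hook frame x = -126 mm, z = 12 mm; bar ends at x = -128 mm, top 16 mm above the seat; true height up to 6.5 mm off, as the seat's). The slot goes over it from the free end, magnifier upright, its x axis along the hook, the slot's upper edge about 28 mm above the nominal seat; then it is lowered into the seat.
- spool: Bystander: metal solder spool, 56 mm wide, 36 mm high, standing on the bench. Origin: centre of its underside.
- bottle: Bystander: white plastic bottle, 52 mm thick, 130 mm high. Origin: centre of its underside.
- screwdriver: Bystander: screwdriver lying on the bench. Origin near its middle.
- board: Bystander: dark red circuit board 100 x 80 mm, 16 mm high with its parts, lying on the bench. Origin: centre of its underside.
There are look-alikes about, which are no part of the job. What is meant by the magnifier is not blue or purple, and is the larger of those in its own colour.

How it is judged:
By the outcome, as a careful person would: the job done as asked, in the order asked, and still so for the second after the job is handed in, with the robot touching nothing.
It also fails if it takes over 58 s, if anything falls off the work surface, if the arm or the gripper's body presses on something with over 40 N, if the wrist force passes 120 N, or if a joint passes its speed limit or range.

ROBOT

A 6-joint arm with a two-finger parallel gripper is mounted at the origin on the work surface. World frame = base frame: x ahead of the robot, y to its left, z up, the work surface at z = 0. Lengths are in m, angles in rad, forces in N, time in s.
With the tool pointing down it reaches from about 0.35 to 0.725 m from the base axis. Payload 4.3 kg.
Tool frame: the origin (TCP) lies between the finger pads; the fingertips stand 19 mm ahead of it and the grasp point (between the pads) is the TCP; z points along the fingers, y is the line along which they close (so a half turn about z gives the same grasp; the last joint's range is limited). The gripper opens to 85 mm and grips with 20 to 120 N. Pads are 22 mm wide; open, the fingers measure 114 mm over their backs; the gripper's body (76 mm by 85 mm) begins 54 mm behind the grasp point. The pads swing forward as they close: fully open they stand 13 mm farther back than shut.
Start: joints at [-1.403, 0.377, 0.081, 1.274, 0, 1.46], TCP at [0.158, -0.553, 0.25] pointing down, gripper open.
Joint ranges: [-2.72, 2.72], [-0.84, 1.66], [-1.02, 1.22], [-1.77, 2.12], [-1.37, 1.28], [-3.14, 3.14]. Speed limits (rad/s): [2.57, 2.57, 3.14, 3.14, 3.14, 3.14].

INTERFACE

Orientations are given as a 3x3 rotation matrix whose columns are the frame's x, y, z axes.
In Python, from workcell import ctrl, imaging, order gives the robot as it stands.
- The arm moves only by the tool move_arm, never from a script. Its argument "increments" is one flat list of numbers, 7 for each row, row after row: the shift along the tool's x, y, z in cm, then the turn, a rotation vector about the tool's x, y, z in degrees, then the opening, from -1 (shut) to 1 (fully open). A call has 1 to 8 rows; each row shifts and turns the commanded pose from where the row before left it, along the tool's axes as they then stand; what a row does not reach is not made up. A row lasts 1/12 s, in which the tool goes at most 41.7 mm and 7.16 degrees, less where a joint would pass 70% of its speed; a pose out of reach is approached as far as the arm can. A call with a gripper value outside its range is refused whole. The fingers move at their own pace and stop on an object; the grip force is fixed at half the most. Time passes only in rows, so rows that do not move let the fingers close. It gives the time, the measured TCP pose, the force, the opening and the grip force at its end, in the units of the state.
- ctrl.state(): the state, without advancing time (a new reading comes with each control period).
- imaging.read_camera(name): name is "scene" or "top" or "wrist"; returns a dict with "frame" (480x640x3 uint8, blue, green, red), "camera_matrix" (3x3 intrinsics, pixels), "rvec" (rotation vector, rad) and "tvec" (3), from world to camera coordinates, as OpenCV has them; the wrist camera has in their place "tool_from_camera" (4x4, takes a point from camera to tool coordinates, whose origin is the TCP and whose axes are the flange's). Camera axes: x right, y down, z forward; pixel columns grow to the right and rows downward; lengths in m; the calibration is good to about 2 mm. A picture is of the moment at which its call begins: read the wrist's pose just before it. There is no depth.
- order.finish_job(): hands the job in; it is judged then, once.
The state is a dict: "time": time; "q": joint angles; "joint_velocities": joint speeds; "tau": joint torques, N m; "eef_pos": TCP position; "tool_rot": TCP orientation; "contact_force": force on the tool from outside, world axes, zero at the start; "moment": the same for the moment, N m; "grip_width": opening from 0.0 (shut) to 1.0 (fully open); "gripper_force": force on a finger pad.
Only numpy, scipy, OpenCV 4.12 (cv2) and the standard library are available. Lean on these libraries where they do the work, as an engineer would, in place of code of your own. Each camera call takes 0.05 s, during which the arm holds its last target. There are 200 camera calls.

## Working session

There is one attempt and no reset: what is moved stays moved. The work goes in short steps, Python scripts to look and compute and a tool call to move; the robot and the scene stay as the last step left them, time stands still between calls to the robot, and variables do not carry over. Pictures are saved under pics/ and viewed, at most 10 in all, crops included, and the job is handed in when it is done.

Besides the shell and the picture viewer there is one more tool, called after ">>>" by a JSON object that holds its "method" and its "body", one argument or row to a line. move_arm: Moves the arm, as the interface text tells. Its arguments: {"type":"object","properties":{"increments":{"type":"array"}},"required":["increments"]}

```bash
mkdir -p pics; python3 - <<'E'
from workcell import ctrl, imaging
import cv2,pickle
s=ctrl.state();print(s)
for n in("scene","top"):
    d=imaging.read_camera(n);pickle.dump(d,open(n+".pkl","wb"));cv2.imwrite(f"pics/{n}0.png",d["frame"])
    print(n,d["camera_matrix"],d["rvec"],d["tvec"])
E
```

```text
{'time': 0.0, 'q': array([-1.40330798e+00,  3.78052266e-01,  7.96469050e-02,  1.27437298e+00,
       -1.09643926e-05,  1.46050367e+00]), 'joint_velocities': array([ 0.00059367, -0.00064551,  0.00104169,  0.00010122, -0.00176511,
        0.00039316]), 'tau': array([ 2.80511249e-04, -4.63609242e+01,  2.69871980e+01,  2.09276564e-02,
        1.69238838e-04, -9.59304231e-06]), 'eef_pos': array([ 0.15758455, -0.55236402,  0.24937511]), 'tool_rot': array([[ 9.61666335e-01,  2.74222070e-01, -3.41225804e-04],
       [ 2.74222204e-01, -9.61664375e-01,  1.95245385e-03],
       [ 2.07261235e-04, -1.97118083e-03, -9.99998036e-01]]), 'contact_force': array([-0.2886744 , -0.29474066,  0.02198387]), 'moment': array([0.00335489, 0.05674048, 0.00290908]), 'gripper_force': 0.0, 'grip_width': 0.9995787877964281}
scene [[517.07123944   0.         322.3208858 ]
 [  0.         517.07123944 239.53051562]
 [  0.           0.           1.        ]] [ 2.1871835   1.13727398 -0.44477669] [-0.34288554 -0.26862397  1.72157158]
top [[453.91872986   0.         321.63167961]
 [  0.         453.91872986 239.44302201]
 [  0.           0.           1.        ]] [ 2.10569366 -2.11041775  0.23041195] [-0.00538141  0.61960198  1.25797594]
```

View pics/scene0.png

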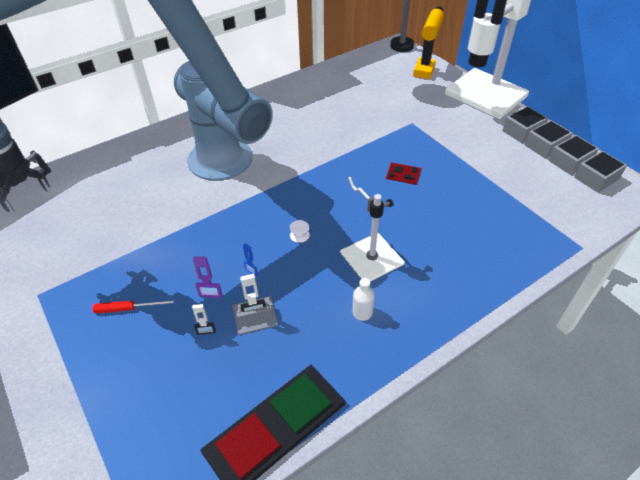

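View pics/top0.png

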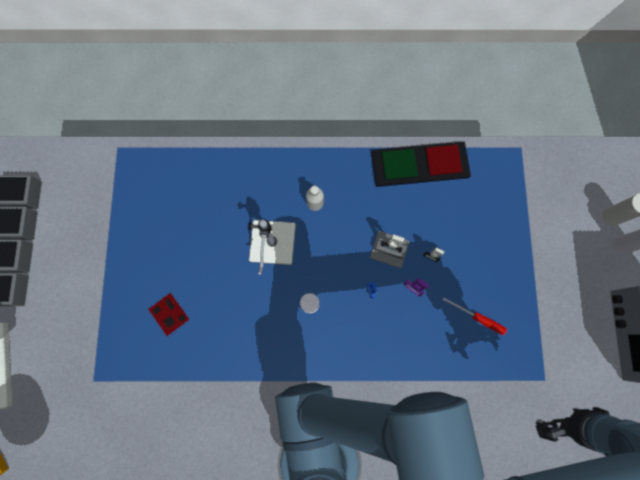

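Candidates in the scene picture are white/black in the grey rest (250,293), white/black smaller (203,318), purple (207,277) and blue (250,258). The one in the rest fits: it isn't blue or purple, and it's the larger white one. The post is at (373,250) and its hook tip at (352,181). I'll confirm in one enlarged crop.

```bash
python3 - <<'E'
import cv2,pickle,numpy as np
s=pickle.load(open("scene.pkl","rb"))["frame"];t=pickle.load(open("top.pkl","rb"))["frame"]
R=lambda im,x,y,w,h:cv2.resize(im[y:y+h,x:x+w],(400,300),interpolation=cv2.INTER_CUBIC)
a=np.vstack([np.hstack([R(s,180,240,120,90),R(s,330,165,120,90)]),np.hstack([R(t,355,215,100,75),R(t,230,205,80,60)])])
cv2.imwrite("pics/crop1.png",a)
E
```

```text
(no output)
```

View pics/crop1.png

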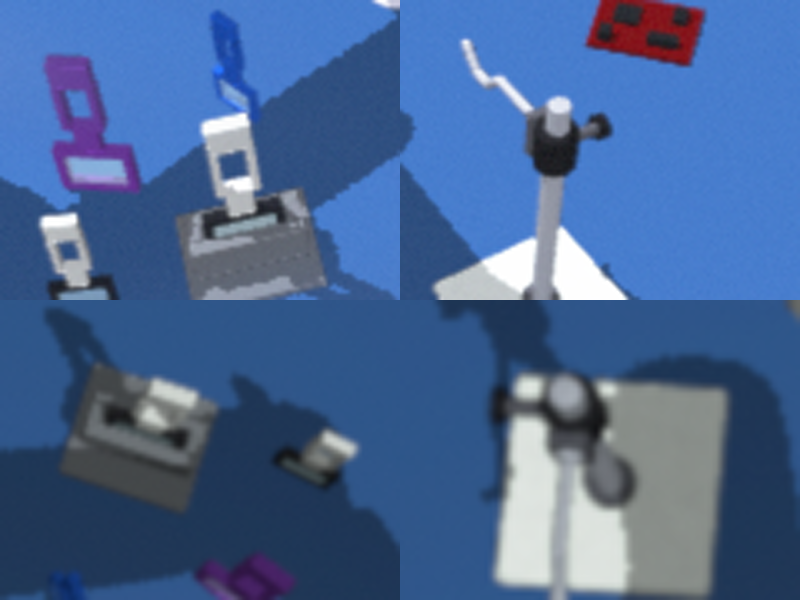

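Crop: the white magnifier in the grey rest (grip-end top at scene ≈(248,277), top ≈(398,238)) is clearly larger than the white one at left. So it's the one meant. The hook runs from the post towards the robot.

```bash
cat > h.py <<'E'
import numpy as np,cv2,pickle
def cam(n): 
    d=pickle.load(open(n+".pkl","rb"));R=cv2.Rodrigues(np.array(d["rvec"],float))[0];return d["camera_matrix"],R,np.array(d["tvec"],float).ravel()
def ray(c,p):
    K,R,t=c;o=-R.T@t;v=R.T@np.linalg.solve(K,[p[0],p[1],1.]);return o,v/np.linalg.norm(v)
def plane(c,p,z):
    o,v=ray(c,p);return o+v*(z-o[2])/v[2]
def tri(rs):
    A=sum(np.eye(3)-np.outer(v,v) for o,v in rs);b=sum((np.eye(3)-np.outer(v,v))@o for o,v in rs)
    x=np.linalg.solve(A,b);return x,[round(1e3*np.linalg.norm((np.eye(3)-np.outer(v,v))@(x-o)),1) for o,v in rs]
def proj(c,X):
    K,R,t=c;y=K@(R@X+t);return y[:2]/y[2]
E
python3 - <<'E'
from h import *
np.set_printoptions(precision=4,suppress=True)
S,T=cam("scene"),cam("top")
print("grip top",tri([ray(S,(248.1,276.6)),ray(T,(398,238))]))
print("post top",tri([ray(S,(377.7,196.5)),ray(T,(263.6,223.4))]))
print("tip",tri([ray(S,(349.5,178)),ray(T,(261,274))]))
tc=lambda x,y:(355+x/4,215+(y-300)/4)
for p in[(97,365),(217,405),(185,510),(60,470)]:print("foot",plane(T,tc(*p),.008))
a,b=plane(T,tc(103,412),.058),plane(T,tc(188,440),.058);print("frame",a,b,np.linalg.norm(a-b),np.degrees(np.arctan2(*(b-a)[1::-1])))
a,b=plane(T,tc(150,382),.162),plane(T,tc(197,400),.162);print("gripedge",a,b,np.linalg.norm(a-b),np.degrees(np.arctan2(*(b-a)[1::-1])))
for z in(.15,.2,.237):
  a,b=plane(T,(263.6,226),z),plane(T,(261,274),z);print("hookdir",np.degrees(np.arctan2(*(b-a)[1::-1])),a,b)
for p in[(517,375),(728,390),(708,598),(497,583)]:print("pf",plane(T,(230+(p[0]-400)/5,205+(p[1]-300)/5),.012))
E
```

```text
grip top (array([ 0.604 , -0.2119,  0.1588]), [np.float64(2.2), np.float64(2.2)])
post top (array([0.6271, 0.1447, 0.2333]), [np.float64(2.8), np.float64(2.8)])
tip (array([0.5017, 0.1534, 0.1978]), [np.float64(3.6), np.float64(3.6)])
foot [ 0.6579 -0.1836  0.008 ]
foot [ 0.6264 -0.2742  0.008 ]
foot [ 0.5455 -0.2466  0.008 ]
foot [ 0.5763 -0.1532  0.008 ]
frame [ 0.6106 -0.1803  0.058 ] [ 0.5895 -0.2419  0.058 ] 0.06505849383504135 -108.88989540408205
gripedge [ 0.6093 -0.1988  0.162 ] [ 0.5968 -0.2301  0.162 ] 0.03377020285056235 -111.8232297390088
hookdir 178.42224163318792 [0.6396 0.1529 0.15  ] [0.5067 0.1566 0.15  ]
hookdir 178.4222416331879 [0.627  0.1464 0.2   ] [0.4996 0.1499 0.2   ]
hookdir 178.42224163318792 [0.6178 0.1416 0.237 ] [0.4944 0.145  0.237 ]
pf [0.6933 0.2026 0.012 ]
pf [0.6835 0.0729 0.012 ]
pf [0.5544 0.0836 0.012 ]
pf [0.5639 0.2108 0.012 ]
```

>>> {"method": "move_arm", "body": {
  "increments": [0, 0, 0, 0, 0, -7.1, 1, 0, 0, 0, 0, 0, -7.1, 1, 0, 0, 0, 0, 0, -7.1, 1, 0, 0, 0, 0, 0, -7.1, 1, 0, 0, 0, 0, 0, -7.1, 1, 0, 0, 0, 0, 0, -7.1, 1, 0, 0, 0, 0, 0, -7.1, 1, 0, 0, 0, 0, 0, -7.1, 1]
}}

```text
time: 0.77
eef_pos: [0.1577, -0.5526, 0.2497]
tool_rot: [[0.291, 0.957, -0.0], [0.957, -0.291, 0.001], [0.001, -0.0, -1.0]]
contact_force: [-0.1, -0.8, -0.1]
grip_width: 1.003
gripper_force: 0.0
```

>>> {"method": "move_arm", "body": {
  "increments": [0, 0, 0, 0, 0, -7.1, 1, 0, 0, 0, 0, 0, -7.1, 1, 0, 0, 0, 0, 0, -7.1, 1, 0, 0, 0, 0, 0, -7.1, 1, 0, 0, 0, 0, 0, -7.1, 1, 0, 0, 0, 0, 0, -7.1, 1, 0, 0, 0, 0, 0, -7.1, 1, 0, 0, 0, 0, 0, -7.1, 1]
}}

```text
time: 1.43
eef_pos: [0.1576, -0.5526, 0.2497]
tool_rot: [[-0.641, 0.768, -0.0], [0.768, 0.641, 0.001], [0.001, 0.001, -1.0]]
contact_force: [0.1, -0.1, 0.1]
grip_width: 0.997
gripper_force: 0.0
```

>>> {"method": "move_arm", "body": {
  "increments": [0, 0, 0, 0, 0, -7.1, 1, 0, 0, 0, 0, 0, -7.1, 1, 0, 0, 0, 0, 0, -7.1, 1, 0, 0, 0, 0, 0, -7.1, 1, 0, 0, 0, 0, 0, -3.1, 1, 0, 0, 0, 0, 0, 0, 1]
}}

```text
time: 1.93
eef_pos: [0.1576, -0.5526, 0.2498]
tool_rot: [[-0.946, 0.325, -0.0], [0.325, 0.946, 0.001], [0.001, 0.001, -1.0]]
contact_force: [0.1, -0.9, -0.2]
grip_width: 0.996
gripper_force: 0.0
```

```bash
cat >> h.py <<'E'
def go(target,yaw=None):
    from workcell import ctrl
    s=ctrl.state();R=s["tool_rot"];d=R.T@(np.array(target)-s["eef_pos"])*100
    print("pos",s["eef_pos"].round(4),"ty deg",round(np.degrees(np.arctan2(R[1,1],R[0,1])),2),"tilt",np.degrees(R[:2,2]).round(2),"q",s["q"].round(2),"F",s["contact_force"].round(2),"t",s["time"],"w",round(s["grip_width"],3),"gf",s["gripper_force"])
    print("tool cm",d.round(2))
E
python3 -c "
from h import *
go((.602,-.2125,.25))"
```

```text
pos [ 0.1576 -0.5526  0.2498] ty deg 71.06 tilt [-0.01  0.07] q [-1.4   0.38  0.08  1.27 -0.   -1.07] F [ 0.12 -0.94 -0.25] t 1.9333 w 0.996 gf 0.0
tool cm [-3.099e+01  4.659e+01  1.000e-02]
```

>>> {"method": "move_arm", "body": {
  "increments": [-1.94, 2.91, 0, 0, 0, 0, 1, -1.94, 2.91, 0, 0, 0, 0, 1, -1.94, 2.91, 0, 0, 0, 0, 1, -1.94, 2.91, 0, 0, 0, 0, 1, -1.94, 2.91, 0, 0, 0, 0, 1, -1.94, 2.91, 0, 0, 0, 0, 1, -1.94, 2.91, 0, 0, 0, 0, 1, -1.94, 2.91, 0, 0, 0, 0, 1]
}}

```text
time: 2.6
eef_pos: [0.3812, -0.3819, 0.2501]
tool_rot: [[-0.945, 0.327, -0.0], [0.327, 0.945, 0.0], [0.0, 0.0, -1.0]]
contact_force: [0.2, -1.6, 0.5]
grip_width: 0.999
gripper_force: 0.0
```

>>> {"method": "move_arm", "body": {
  "increments": [-1.94, 2.91, 0, 0, 0, 0, 1, -1.94, 2.91, 0, 0, 0, 0, 1, -1.94, 2.91, 0, 0, 0, 0, 1, -1.94, 2.91, 0, 0, 0, 0, 1, -1.94, 2.91, 0, 0, 0, 0, 1, -1.94, 2.91, 0, 0, 0, 0, 1, -1.94, 2.91, 0, 0, 0, 0, 1, -1.94, 2.91, 0, 0, 0, 0, 1]
}}

```text
time: 3.27
eef_pos: [0.6037, -0.2122, 0.2499]
tool_rot: [[-0.945, 0.327, -0.001], [0.327, 0.945, 0.0], [0.001, -0.0, -1.0]]
contact_force: [-0.2, -0.6, -0.2]
grip_width: 1.0
gripper_force: 0.0
```

>>> {"method": "move_arm", "body": {
  "increments": [0, 0, 0, 0, 0, 0, 1, 0, 0, 0, 0, 0, 0, 1]
}}

```text
time: 3.43
eef_pos: [0.6036, -0.2122, 0.2493]
tool_rot: [[-0.946, 0.324, -0.001], [0.324, 0.946, 0.0], [0.001, -0.0, -1.0]]
contact_force: [-0.5, 0.3, -0.2]
grip_width: 0.997
gripper_force: 0.0
```

```bash
python3 - <<'E'
from h import *
from workcell import imaging,ctrl
go((.602,-.2125,.25))
d=imaging.read_camera("wrist");pickle.dump((ctrl.state(),d),open("w1.pkl","wb"));cv2.imwrite("pics/w1.png",d["frame"]);print(d["tool_from_camera"],d["camera_matrix"])
E
```

```text
pos [ 0.6036 -0.2122  0.2493] ty deg 71.12 tilt [-0.07  0.01] q [-0.44  0.52  0.3   1.35 -0.   -0.11] F [-0.5   0.28 -0.21] t 3.4333 w 0.997 gf 0.0
tool cm [ 0.14 -0.08 -0.07]
[[-2.67490546e-04 -9.61492510e-01 -2.74831007e-01  6.93562087e-02]
 [ 9.99999961e-01 -2.34207311e-04 -1.53919897e-04  3.51819478e-04]
 [ 8.36253970e-05 -2.74831037e-01  9.61492534e-01 -1.23971987e-01]
 [ 0.00000000e+00  0.00000000e+00  0.00000000e+00  1.00000000e+00]] [[375.5378488    0.         314.82998962]
 [  0.         375.5378488  242.32978896]
 [  0.           0.           1.        ]]
```

View pics/w1.png

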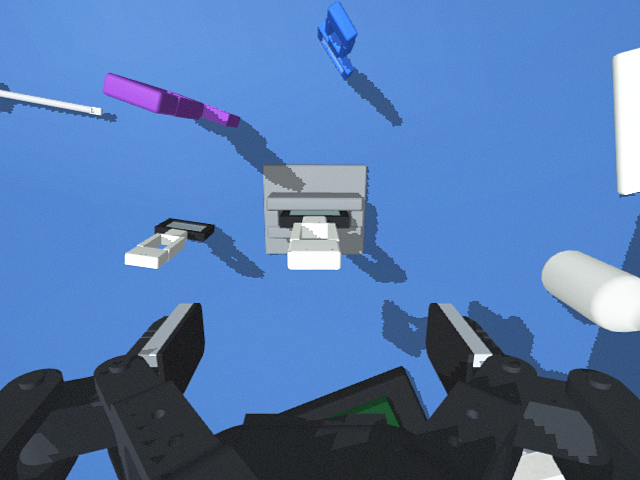

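The wrist view shows the grip end's top face at about (288..341, 249..269), square to the image. The rest is centred on column ≈315.

```bash
python3 - <<'E'
from h import *
s,d=pickle.load(open("w1.pkl","rb"));f=d["frame"]
g=cv2.cvtColor(f,cv2.COLOR_BGR2HSV)
m=((g[...,1]<60)&(g[...,2]>150)).astype(np.uint8);m[:235]=0;m[285:]=0;m[:,:270]=0;m[:,360:]=0
for r in range(236,276,3):
    c=np.where(m[r])[0];print(r,(c.min(),c.max()) if len(c) else None, f[r,315])
T=d["tool_from_camera"];K=d["camera_matrix"];R=s["tool_rot"]
def w(p,z):
    v=R@T[:3,:3]@np.linalg.solve(K,[*p,1.]);o=s["eef_pos"]+R@T[:3,3];return o+v*(z-o[2])/v[2]
for p in[(289,249),(340,249),(288,269),(341,269),(314.7,259)]:print(p,w(p,.162).round(4))
E
```

```text
236 (np.int64(270), np.int64(337)) [202 206 199]
239 (np.int64(270), np.int64(338)) [126 125 119]
242 (np.int64(270), np.int64(337)) [194 199 193]
245 (np.int64(270), np.int64(338)) [196 198 192]
248 (np.int64(270), np.int64(338)) [199 203 197]
251 (np.int64(270), np.int64(359)) [240 242 238]
254 (np.int64(287), np.int64(340)) [254 254 254]
257 (np.int64(287), np.int64(340)) [254 254 254]
260 (np.int64(287), np.int64(340)) [254 254 254]
263 (np.int64(287), np.int64(340)) [254 254 254]
266 (np.int64(288), np.int64(340)) [254 254 254]
269 (np.int64(290), np.int64(337)) [228 217 197]
272 None [214 141  88]
275 None [213 137  86]
(289, 249) [ 0.5932 -0.2257  0.162 ]
(340, 249) [ 0.6029 -0.1973  0.162 ]
(288, 269) [ 0.6047 -0.2306  0.162 ]
(341, 269) [ 0.615  -0.2006  0.162 ]
(314.7, 259) [ 0.604  -0.2134  0.162 ]
```

>>> {"method": "move_arm", "body": {
  "increments": [-0.07, -0.08, 2, 0, 0, 0, 1, 0, 0, 2, 0, 0, 0, 1, 0, 0, 2, 0, 0, 0, 1, 0, 0, 2, 0, 0, 0, 1, 0, 0, 1.2, 0, 0, 0, 1, 0, 0, 1, 0, 0, 0, 1, 0, 0, 0, 0, 0, 0, 1, 0, 0, 0, 0, 0, 0, 1]
}}

```text
time: 4.15
eef_pos: [0.6022, -0.2153, 0.1483]
tool_rot: [[-0.945, 0.327, -0.001], [0.327, 0.945, 0.0], [0.001, -0.0, -1.0]]
contact_force: [-0.9, -0.3, -0.4]
grip_width: 0.994
gripper_force: 0.0
```

>>> {"method": "move_arm", "body": {
  "increments": [0, 0, 0, 0, 0, 0, -1, 0, 0, 0, 0, 0, 0, -1, 0, 0, 0, 0, 0, 0, -1, 0, 0, 0, 0, 0, 0, -1, 0, 0, 0, 0, 0, 0, -1, 0, 0, 0, 0, 0, 0, -1, 0, 0, 0, 0, 0, 0, -1, 0, 0, 0, 0, 0, 0, -1]
}}

```text
time: 4.82
eef_pos: [0.6037, -0.2146, 0.1491]
tool_rot: [[-0.946, 0.325, 0.002], [0.325, 0.946, -0.0], [-0.002, 0.0, -1.0]]
contact_force: [0.3, 1.2, 5.5]
grip_width: 0.37
gripper_force: 59.5
```

```bash
python3 -c "
from h import *
go((.604,-.2132,.25))"
```

```text
pos [ 0.6037 -0.2146  0.1491] ty deg 71.03 tilt [ 0.09 -0.01] q [-0.44  0.55  0.09  1.11  0.   -0.11] F [0.27 1.18 5.48] t 4.8167 w 0.37 gf 59.48147848248482
tool cm [ -0.     0.14 -10.09]
```

>>> {"method": "move_arm", "body": {
  "increments": [0, 0, -1, 0, 0, 0, -1, 0, 0, -1, 0, 0, 0, -1, 0, 0, -1, 0, 0, 0, -1, 0, 0, -1, 0, 0, 0, -1, 0, 0, -2, 0, 0, 0, -1, 0, 0, -2, 0, 0, 0, -1, 0, 0, -3, 0, 0, 0, -1, 0, 0, -2, 0, 0, 0, -1]
}}

```text
time: 5.48
eef_pos: [0.6031, -0.2149, 0.2815]
tool_rot: [[-0.946, 0.325, 0.002], [0.325, 0.946, -0.001], [-0.002, -0.001, -1.0]]
contact_force: [0.7, -0.1, -0.5]
grip_width: 0.363
gripper_force: 59.4
```

>>> {"method": "move_arm", "body": {
  "increments": [0, 0, 0, 0, 0, -6, -1, 0, 0, 0, 0, 0, -6, -1, 0, 0, 0, 0, 0, -3.5, -1, 0, 0, 0, 0, 0, 0, -1, 0, 0, 0, 0, 0, 0, -1]
}}

```text
time: 5.9
eef_pos: [0.603, -0.2147, 0.2789]
tool_rot: [[-0.998, 0.063, 0.0], [0.063, 0.998, -0.0], [-0.0, -0.0, -1.0]]
contact_force: [-0.0, -0.3, -1.1]
grip_width: 0.362
gripper_force: 59.5
```

```bash
python3 - <<'E'
from h import *
from workcell import imaging
go((.455,.155,.28))
d=imaging.read_camera("scene");pickle.dump(d,open("scene2.pkl","wb"))
t=imaging.read_camera("top");pickle.dump(t,open("top2.pkl","wb"))
R=lambda im,x,y,w,h:cv2.resize(im[y:y+h,x:x+w],(400,300),interpolation=cv2.INTER_CUBIC)
a=np.vstack([np.hstack([R(d["frame"],200,190,120,90),R(d["frame"],335,165,80,60)]),np.hstack([R(t["frame"],340,180,120,90),R(t["frame"],230,215,80,60)])])
cv2.imwrite("pics/crop2.png",a)
E
```

```text
pos [ 0.603  -0.2147  0.2789] ty deg 86.42 tilt [ 0.01 -0.02] q [-0.44  0.52  0.37  1.43 -0.   -0.38] F [-0.02 -0.32 -1.12] t 5.9 w 0.362 gf 59.49699819087982
tool cm [17.08 35.98 -0.13]
```

View pics/crop2.png

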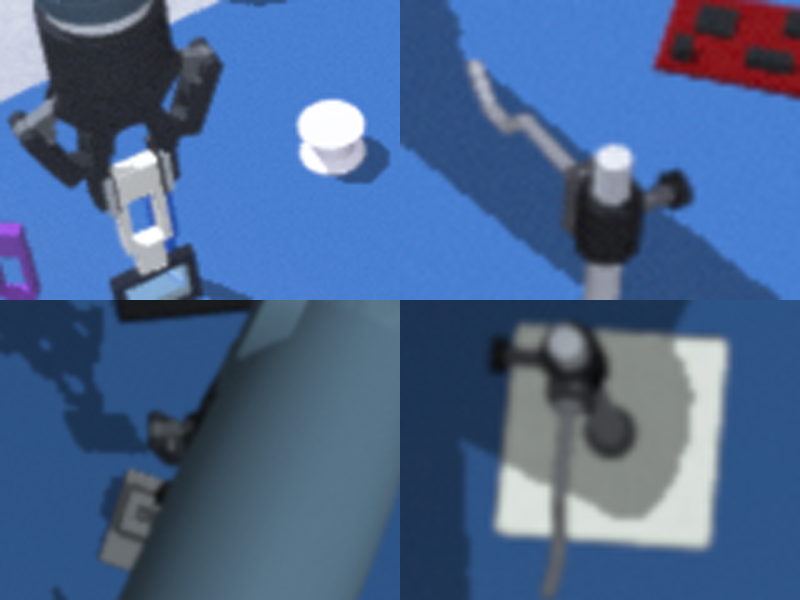

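The crop shows the magnifier held straight and clear of its rest. The hook's tip is at scene (350,178), its seat at about (357.8,190), and the bar in the top view runs from (263,239) to (260,273.6).

```bash
python3 - <<'E'
from h import *
np.set_printoptions(precision=4,suppress=True)
S,T=cam("scene2"),cam("top2")
a,b=plane(T,(263,239),.198),plane(T,(260,273.6),.198);print(a,b,np.degrees(np.arctan2(*(b-a)[1::-1])))
print("tip",tri([ray(S,(350,178)),ray(T,(260.2,273))]))
ax=np.array([.6255,.1440,0])
for yaw in(175,177,179):
  u=np.array([np.cos(np.radians(yaw)),np.sin(np.radians(yaw)),0])
  for z in(.180,.186,.192):
    P=lambda r,h:ax+u*r+[0,0,z+h]
    print(yaw,z,"S tip",proj(S,P(.127,.013)),"seat",proj(S,P(.100,-.004)),"T tip",proj(T,P(.127,.013)),"b76",proj(T,P(.06,.012)),"top",proj(S,ax+[0,0,.237]),proj(T,ax+[0,0,.237]))
E
```

```text
[0.5924 0.1474 0.198 ] [0.5009 0.1528 0.198 ] 176.60245261864287
tip (array([0.5037, 0.1546, 0.1989]), [np.float64(2.7), np.float64(2.7)])
175 0.18 S tip [347.9789 178.8549] seat [353.213  189.6536] T tip [259.3529 274.6246] b76 [262.3158 249.4129] top [376.0251 195.4121] [262.7392 223.0629]
175 0.186 S tip [348.0413 177.1347] seat [353.2929 187.9654] T tip [259.0443 274.3018] b76 [262.0259 248.9697] top [376.0251 195.4121] [262.7392 223.0629]
175 0.192 S tip [348.1041 175.4031] seat [353.3732 186.266 ] T tip [258.7327 273.9758] b76 [261.7331 248.522 ] top [376.0251 195.4121] [262.7392 223.0629]
177 0.18 S tip [346.5594 179.444 ] seat [352.0976 190.1276] T tip [261.0569 274.7395] b76 [263.1106 249.4659] top [376.0251 195.4121] [262.7392 223.0629]
177 0.186 S tip [346.6172 177.7239] seat [352.1738 188.4396] T tip [260.7568 274.4172] b76 [262.8245 249.0229] top [376.0251 195.4121] [262.7392 223.0629]
177 0.192 S tip [346.6753 175.9924] seat [352.2506 186.7403] T tip [260.4537 274.0918] b76 [262.5357 248.5755] top [376.0251 195.4121] [262.7392 223.0629]
179 0.18 S tip [345.1694 180.0678] seat [351.0063 190.6294] T tip [262.7656 274.795 ] b76 [263.9075 249.4916] top [376.0251 195.4121] [262.7392 223.0629]
179 0.186 S tip [345.2226 178.3478] seat [351.079  188.9415] T tip [262.4741 274.4731] b76 [263.6254 249.0487] top [376.0251 195.4121] [262.7392 223.0629]
179 0.192 S tip [345.2762 176.6163] seat [351.1521 187.2423] T tip [262.1797 274.1479] b76 [263.3405 248.6014] top [376.0251 195.4121] [262.7392 223.0629]
```

>>> {"method": "move_arm", "body": {
  "increments": [1.42, 3, 0, 0, 0, 0, -1, 1.42, 3, 0, 0, 0, 0, -1, 1.42, 3, 0, 0, 0, 0, -1, 1.42, 3, 0, 0, 0, 0, -1, 1.42, 3, 0, 0, 0, 0, -1, 1.42, 3, 0, 0, 0, 0, -1]
}}

```text
time: 6.5
eef_pos: [0.528, -0.0285, 0.2784]
tool_rot: [[-0.998, 0.062, 0.0], [0.062, 0.998, -0.0], [-0.0, -0.0, -1.0]]
contact_force: [0.4, -0.0, -0.7]
grip_width: 0.363
gripper_force: 59.8
```

>>> {"method": "move_arm", "body": {
  "increments": [1.42, 3, 0, 0, 0, 0, -1, 1.42, 3, 0, 0, 0, 0, -1, 1.42, 3, 0, 0, 0, 0, -1, 1.42, 3, 0, 0, 0, 0, -1, 1.42, 3, 0, 0, 0, 0, -1, 1.42, 3, 0, 0, 0, 0, -1, 0, 0, 0, 0, 0, 0, -1, 0, 0, 0, 0, 0, 0, -1]
}}

```text
time: 7.17
eef_pos: [0.4541, 0.1563, 0.2785]
tool_rot: [[-0.998, 0.058, 0.0], [0.058, 0.998, -0.0], [-0.0, -0.0, -1.0]]
contact_force: [0.4, -0.3, -1.9]
grip_width: 0.365
gripper_force: 60.2
```

```bash
python3 -c "
from h import *
go((.455,.155,.227))"
```

```text
pos [0.4541 0.1563 0.2785] ty deg 86.68 tilt [ 0.02 -0.02] q [ 0.2   0.18 -0.12  1.28 -0.    0.26] F [ 0.45 -0.27 -1.9 ] t 7.1667 w 0.365 gf 60.18544390797615
tool cm [-0.09 -0.12  5.15]
```

>>> {"method": "move_arm", "body": {
  "increments": [0, 0, 2, 0, 0, 0, -1, 0, 0, 2, 0, 0, 0, -1, 0, 0, 1.1, 0, 0, 0, -1, 0, 0, 0, 0, 0, 0, -1, 0, 0, 0, 0, 0, 0, -1]
}}

```text
time: 7.58
eef_pos: [0.4548, 0.154, 0.227]
tool_rot: [[-0.998, 0.063, -0.001], [0.063, 0.998, -0.001], [0.001, -0.001, -1.0]]
contact_force: [0.9, -0.1, -1.1]
grip_width: 0.364
gripper_force: 60.1
```

```bash
python3 - <<'E'
from h import *
from workcell import imaging
go((.527,.151,.227))
d=imaging.read_camera("scene");pickle.dump(d,open("scene3.pkl","wb"))
t=imaging.read_camera("top");w=imaging.read_camera("wrist")
R=lambda im,x,y,w,h:cv2.resize(im[y:y+h,x:x+w],(400,300),interpolation=cv2.INTER_CUBIC)
a=np.vstack([np.hstack([R(d["frame"],310,140,100,75),R(d["frame"],325,150,60,45)]),np.hstack([R(t["frame"],220,215,100,75),R(w["frame"],0,0,640,480)])])
cv2.imwrite("pics/crop3.png",a)
E
```

```text
pos [0.4548 0.154  0.227 ] ty deg 86.41 tilt [-0.08 -0.04] q [ 0.19  0.2  -0.23  1.15 -0.    0.26] F [ 0.93 -0.05 -1.15] t 7.5833 w 0.364 gf 60.10494813323021
tool cm [-7.23  0.16 -0.01]
```

View pics/crop3.png

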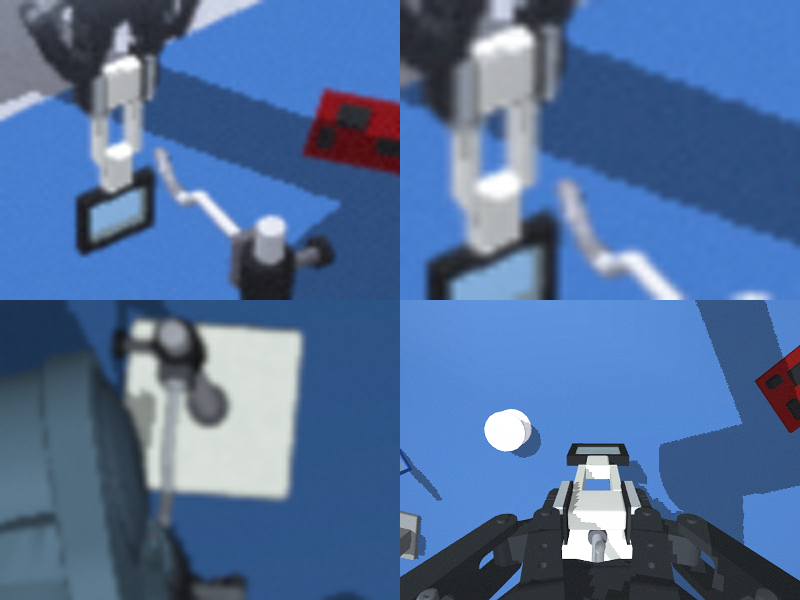

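The wrist crop puts the tip (col 598) in line with the handle's middle (col 597). In the scene crop, the slot moved along the hook would straddle the tip. I'll move in.

>>> {"method": "move_arm", "body": {
  "increments": [-0.8, 0.01, 0, 0, 0, 0, -1, -0.8, 0.02, 0, 0, 0, 0, -1, -0.8, 0.02, 0, 0, 0, 0, -1, -0.8, 0.02, 0, 0, 0, 0, -1, -0.7, 0.02, 0, 0, 0, 0, -1, -0.5, 0.02, 0, 0, 0, 0, -1, -0.5, 0.02, 0, 0, 0, 0, -1]
}}

```text
time: 8.32
eef_pos: [0.5045, 0.1533, 0.2271]
tool_rot: [[-0.998, 0.061, -0.0], [0.061, 0.998, -0.0], [0.0, -0.0, -1.0]]
contact_force: [-0.1, -0.7, -1.7]
grip_width: 0.363
gripper_force: 60.1
```

```bash
python3 - <<'E'
from h import *
go((.527,.151,.227))
E
```

```text
pos [0.5045 0.1533 0.2271] ty deg 86.51 tilt [-0.02 -0.01] q [ 0.17  0.29 -0.11  1.18 -0.    0.24] F [-0.08 -0.69 -1.74] t 8.3167 w 0.363 gf 60.138666182756424
tool cm [-2.26 -0.09  0.01]
```

>>> {"method": "move_arm", "body": {
  "increments": [-0.5, 0, 0, 0, 0, 0, -1, -0.5, 0, 0, 0, 0, 0, -1, -0.5, 0, 0, 0, 0, 0, -1, -0.5, 0, 0, 0, 0, 0, -1, -0.26, -0.08, 0, 0, 0, 0, -1, 0, 0, 0, 0, 0, 0, -1, 0, 0, 0, 0, 0, 0, -1]
}}

```text
time: 8.9
eef_pos: [0.5264, 0.1511, 0.2272]
tool_rot: [[-0.998, 0.061, -0.0], [0.061, 0.998, -0.0], [0.0, -0.0, -1.0]]
contact_force: [-0.1, 0.6, -1.6]
grip_width: 0.363
gripper_force: 60.1
```

```bash
python3 - <<'E'
from h import *
from workcell import imaging
go((.527,.151,.227))
d=imaging.read_camera("scene");t=imaging.read_camera("wrist");tt=imaging.read_camera("top")
R=lambda im,x,y,w,h:cv2.resize(im[y:y+h,x:x+w],(400,300),interpolation=cv2.INTER_CUBIC)
a=np.vstack([np.hstack([R(d["frame"],310,140,100,75),R(d["frame"],330,165,60,45)]),np.hstack([R(t["frame"],160,200,320,240),R(tt["frame"],220,215,100,75)])])
cv2.imwrite("pics/crop4.png",a)
E
```

```text
pos [0.5264 0.1511 0.2272] ty deg 86.51 tilt [-0.02 -0.01] q [ 0.16  0.33 -0.05  1.19 -0.    0.22] F [-0.08  0.59 -1.58] t 8.9 w 0.363 gf 60.14123976230621
tool cm [-0.06 -0.    0.02]
```

View pics/crop4.png

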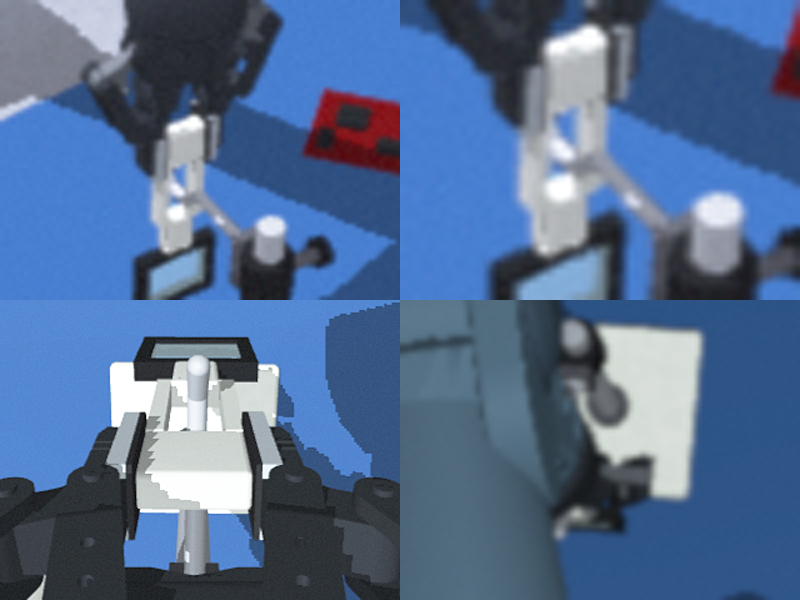

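The bar passes through the slot, centred (wrist crop col 198 against handle middle 195). Correcting for the height bias seen on the post top, I expect contact at TCP z ≈ 0.199–0.208.

>>> {"method": "move_arm", "body": {
  "increments": [0, 0, 0.4, 0, 0, 0, -1, 0, 0, 0.4, 0, 0, 0, -1, 0, 0, 0.4, 0, 0, 0, -1, 0, 0, 0.3, 0, 0, 0, -1, 0, 0, 0.15, 0, 0, 0, -1, 0, 0, 0.05, 0, 0, 0, -1, 0, 0, 0, 0, 0, 0, -1, 0, 0, 0, 0, 0, 0, -1]
}}

```text
time: 9.72
eef_pos: [0.5264, 0.1512, 0.2104]
tool_rot: [[-0.998, 0.061, 0.0], [0.061, 0.998, -0.0], [-0.0, -0.0, -1.0]]
contact_force: [0.3, -0.6, -1.0]
grip_width: 0.363
gripper_force: 60.1
```

>>> {"method": "move_arm", "body": {
  "increments": [0, 0, 0.05, 0, 0, 0, -1, 0, 0, 0, 0, 0, 0, -1, 0, 0, 0, 0, 0, 0, -1]
}}

```text
time: 9.97
eef_pos: [0.5264, 0.1512, 0.2099]
tool_rot: [[-0.998, 0.061, 0.0], [0.061, 0.998, -0.0], [-0.0, -0.0, -1.0]]
contact_force: [1.1, 0.0, -0.7]
grip_width: 0.363
gripper_force: 60.1
```

>>> {"method": "move_arm", "body": {
  "increments": [0, 0, 0.03, 0, 0, 0, -1, 0, 0, 0.03, 0, 0, 0, -1, 0, 0, 0, 0, 0, 0, -1]
}}

```text
time: 10.22
eef_pos: [0.5264, 0.1512, 0.2091]
tool_rot: [[-0.998, 0.061, 0.0], [0.061, 0.998, -0.0], [-0.0, -0.0, -1.0]]
contact_force: [-0.5, 0.6, -1.4]
grip_width: 0.367
gripper_force: 60.1
```

>>> {"method": "move_arm", "body": {
  "increments": [0, 0, 0.03, 0, 0, 0, -1, 0, 0, 0.03, 0, 0, 0, -1, 0, 0, 0, 0, 0, 0, -1]
}}

```text
time: 10.47
eef_pos: [0.5263, 0.1511, 0.2085]
tool_rot: [[-0.998, 0.061, -0.0], [0.061, 0.998, -0.0], [0.0, -0.0, -1.0]]
contact_force: [0.4, -0.1, -1.6]
grip_width: 0.364
gripper_force: 60.1
```

>>> {"method": "move_arm", "body": {
  "increments": [0, 0, 0.03, 0, 0, 0, -1, 0, 0, 0.03, 0, 0, 0, -1, 0, 0, 0, 0, 0, 0, -1]
}}

```text
time: 10.72
eef_pos: [0.5263, 0.1512, 0.2079]
tool_rot: [[-0.998, 0.061, -0.0], [0.061, 0.998, -0.0], [0.0, -0.0, -1.0]]
contact_force: [1.0, -0.3, -1.5]
grip_width: 0.364
gripper_force: 60.1
```

>>> {"method": "move_arm", "body": {
  "increments": [0, 0, 0.03, 0, 0, 0, -1, 0, 0, 0.03, 0, 0, 0, -1, 0, 0, 0, 0, 0, 0, -1]
}}

```text
time: 10.97
eef_pos: [0.5263, 0.1512, 0.2073]
tool_rot: [[-0.998, 0.061, -0.0], [0.061, 0.998, -0.0], [0.0, -0.0, -1.0]]
contact_force: [0.2, -0.7, -1.7]
grip_width: 0.367
gripper_force: 60.1
```

>>> {"method": "move_arm", "body": {
  "increments": [0, 0, 0.03, 0, 0, 0, -1, 0, 0, 0.03, 0, 0, 0, -1, 0, 0, 0, 0, 0, 0, -1]
}}

```text
time: 11.22
eef_pos: [0.5263, 0.1512, 0.2067]
tool_rot: [[-0.998, 0.061, -0.0], [0.061, 0.998, -0.0], [0.0, -0.0, -1.0]]
contact_force: [-0.2, 0.3, -1.2]
grip_width: 0.363
gripper_force: 60.1
```

>>> {"method": "move_arm", "body": {
  "increments": [0, 0, 0.03, 0, 0, 0, -1, 0, 0, 0.03, 0, 0, 0, -1, 0, 0, 0, 0, 0, 0, -1]
}}

```text
time: 11.47
eef_pos: [0.5263, 0.1512, 0.2061]
tool_rot: [[-0.998, 0.061, -0.0], [0.061, 0.998, -0.0], [0.0, -0.0, -1.0]]
contact_force: [-0.6, -0.4, -1.3]
grip_width: 0.366
gripper_force: 60.1
```

>>> {"method": "move_arm", "body": {
  "increments": [0, 0, 0.03, 0, 0, 0, -1, 0, 0, 0.03, 0, 0, 0, -1, 0, 0, 0, 0, 0, 0, -1]
}}

```text
time: 11.72
eef_pos: [0.5263, 0.1512, 0.2055]
tool_rot: [[-0.998, 0.061, 0.0], [0.061, 0.998, -0.0], [-0.0, -0.0, -1.0]]
contact_force: [1.0, -0.9, -1.7]
grip_width: 0.363
gripper_force: 60.1
```

>>> {"method": "move_arm", "body": {
  "increments": [0, 0, 0.03, 0, 0, 0, -1, 0, 0, 0.03, 0, 0, 0, -1, 0, 0, 0, 0, 0, 0, -1]
}}

```text
time: 11.97
eef_pos: [0.5263, 0.1512, 0.2049]
tool_rot: [[-0.998, 0.061, -0.0], [0.061, 0.998, -0.0], [0.0, -0.0, -1.0]]
contact_force: [-0.3, 0.4, -1.6]
grip_width: 0.368
gripper_force: 60.1
```

>>> {"method": "move_arm", "body": {
  "increments": [0, 0, 0.03, 0, 0, 0, -1, 0, 0, 0.03, 0, 0, 0, -1, 0, 0, 0, 0, 0, 0, -1]
}}

```text
time: 12.22
eef_pos: [0.5263, 0.1512, 0.2043]
tool_rot: [[-0.998, 0.061, -0.0], [0.061, 0.998, -0.0], [0.0, -0.0, -1.0]]
contact_force: [0.4, -0.5, -1.8]
grip_width: 0.363
gripper_force: 60.1
```

>>> {"method": "move_arm", "body": {
  "increments": [0, 0, 0.03, 0, 0, 0, -1, 0, 0, 0.03, 0, 0, 0, -1, 0, 0, 0, 0, 0, 0, -1]
}}

```text
time: 12.47
eef_pos: [0.5263, 0.1512, 0.2037]
tool_rot: [[-0.998, 0.061, -0.0], [0.061, 0.998, -0.0], [0.0, -0.0, -1.0]]
contact_force: [-0.1, 0.1, -0.5]
grip_width: 0.366
gripper_force: 60.1
```

>>> {"method": "move_arm", "body": {
  "increments": [0, 0, 0, 0, 0, 0, -1, 0, 0, 0.03, 0, 0, 0, -1, 0, 0, 0, 0, 0, 0, -1]
}}

```text
time: 12.72
eef_pos: [0.5264, 0.1512, 0.2035]
tool_rot: [[-0.998, 0.061, 0.0], [0.061, 0.998, -0.0], [-0.0, -0.0, -1.0]]
contact_force: [-1.1, 0.6, -0.7]
grip_width: 0.362
gripper_force: 60.1
```

>>> {"method": "move_arm", "body": {
  "increments": [0, 0, 0, 0, 0, 0, -1, 0, 0, 0.03, 0, 0, 0, -1, 0, 0, 0, 0, 0, 0, -1]
}}

```text
time: 12.97
eef_pos: [0.5264, 0.1512, 0.2031]
tool_rot: [[-0.998, 0.061, -0.0], [0.061, 0.998, -0.0], [0.0, -0.0, -1.0]]
contact_force: [-0.6, 0.4, -1.4]
grip_width: 0.364
gripper_force: 60.1
```

>>> {"method": "move_arm", "body": {
  "increments": [0, 0, 0.03, 0, 0, 0, -1, 0, 0, 0.03, 0, 0, 0, -1, 0, 0, 0, 0, 0, 0, -1]
}}

```text
time: 13.22
eef_pos: [0.5264, 0.1512, 0.2029]
tool_rot: [[-0.998, 0.061, 0.0], [0.061, 0.998, -0.0], [-0.0, 0.0, -1.0]]
contact_force: [-1.4, -0.1, 1.3]
grip_width: 0.359
gripper_force: 60.4
```

>>> {"method": "move_arm", "body": {
  "increments": [0, 0, 0.03, 0, 0, 0, -1, 0, 0, 0, 0, 0, 0, -1, 0, 0, 0, 0, 0, 0, -1]
}}

```text
time: 13.47
eef_pos: [0.5264, 0.1512, 0.2028]
tool_rot: [[-0.998, 0.061, 0.001], [0.061, 0.998, -0.0], [-0.001, 0.0, -1.0]]
contact_force: [-2.6, -0.7, 5.5]
grip_width: 0.362
gripper_force: 60.7
```

```bash
python3 - <<'E'
from h import *
go((.527,.151,.200))
from workcell import ctrl
print(ctrl.state()["moment"])
E
```

```text
pos [0.5264 0.1512 0.2028] ty deg 86.52 tilt [ 0.03 -0.  ] q [ 0.16  0.34 -0.1   1.13 -0.    0.22] F [-2.6  -0.71  5.54] t 13.4667 w 0.362 gf 60.657864063978195
tool cm [-0.06 -0.02  0.28]
[-0.14006101  0.43361719  0.06220397]
```

The force tilts towards -x, so the edge is probably touching the slope nearer the post. I'll lift a little, shift 2.5 mm away from the post and feel again.

>>> {"method": "move_arm", "body": {
  "increments": [0, 0, -0.06, 0, 0, 0, -1, 0.15, 0, 0, 0, 0, 0, -1, 0.1, 0, 0, 0, 0, 0, -1, 0, 0, 0.03, 0, 0, 0, -1, 0, 0, 0.03, 0, 0, 0, -1, 0, 0, 0, 0, 0, 0, -1]
}}

```text
time: 13.97
eef_pos: [0.525, 0.1513, 0.2029]
tool_rot: [[-0.998, 0.061, 0.003], [0.061, 0.998, 0.0], [-0.003, 0.0, -1.0]]
contact_force: [4.5, -0.3, 2.8]
grip_width: 0.365
gripper_force: 60.6
```

>>> {"method": "move_arm", "body": {
  "increments": [0, 0, -0.1, 0, 0, 0, -1, 0, 0, -0.1, 0, 0, 0, -1, -0.13, 0, 0, 0, 0, 0, -1, 0, 0, 0, 0, 0, 0, -1, 0, 0, 0.05, 0, 0, 0, -1, 0, 0, 0.05, 0, 0, 0, -1, 0, 0, 0, 0, 0, 0, -1]
}}

```text
time: 14.55
eef_pos: [0.5249, 0.1513, 0.2032]
tool_rot: [[-0.998, 0.061, -0.0], [0.061, 0.998, -0.0], [0.0, -0.0, -1.0]]
contact_force: [1.1, 0.5, 0.7]
grip_width: 0.366
gripper_force: 60.4
```

```bash
python3 - <<'E'
from h import *
go((.527,.151,.200))
from workcell import ctrl
print(ctrl.state()["moment"])
E
```

```text
pos [0.5249 0.1513 0.2032] ty deg 86.52 tilt [-0.02 -0.01] q [ 0.16  0.34 -0.1   1.13 -0.    0.23] F [1.1  0.5  0.71] t 14.55 w 0.366 gf 60.437153577804565
tool cm [-0.21 -0.01  0.32]
[-0.00763514 -0.30074107  0.0071548 ]
```

>>> {"method": "move_arm", "body": {
  "increments": [0, 0, -0.1, 0, 0, 0, -1, -0.1, 0, 0, 0, 0, 0, -1, -0.1, 0, 0, 0, 0, 0, -1, 0, 0, 0, 0, 0, 0, -1, 0, 0, 0.05, 0, 0, 0, -1, 0, 0, 0.05, 0, 0, 0, -1, 0, 0, 0.03, 0, 0, 0, -1, 0, 0, 0, 0, 0, 0, -1]
}}

```text
time: 15.22
eef_pos: [0.5269, 0.1511, 0.203]
tool_rot: [[-0.998, 0.061, -0.0], [0.061, 0.998, -0.0], [0.0, -0.0, -1.0]]
contact_force: [-0.7, -0.4, -0.4]
grip_width: 0.364
gripper_force: 60.3
```

```bash
python3 - <<'E'
from h import *
go((.527,.151,.200))
from workcell import ctrl
print(ctrl.state()["moment"])
E
```

```text
pos [0.5269 0.1511 0.203 ] ty deg 86.52 tilt [-0.02 -0.01] q [ 0.16  0.34 -0.1   1.13 -0.    0.22] F [-0.75 -0.36 -0.44] t 15.2167 w 0.364 gf 60.32951161265373
tool cm [-0.01 -0.01  0.3 ]
[-0.00210365  0.09114377 -0.01590038]
```

>>> {"method": "move_arm", "body": {
  "increments": [0, 0, 0.03, 0, 0, 0, -1, 0, 0, 0, 0, 0, 0, -1, 0, 0, 0, 0, 0, 0, -1]
}}

```text
time: 15.47
eef_pos: [0.527, 0.1511, 0.2029]
tool_rot: [[-0.998, 0.061, -0.0], [0.061, 0.998, -0.0], [0.0, -0.0, -1.0]]
contact_force: [-1.8, 0.1, 2.5]
grip_width: 0.361
gripper_force: 60.5
```

```bash
python3 - <<'E'
from h import *
go((.527,.151,.200))
from workcell import ctrl,imaging
print(ctrl.state()["moment"])
d=imaging.read_camera("scene");t=imaging.read_camera("wrist")
R=lambda im,x,y,w,h:cv2.resize(im[y:y+h,x:x+w],(400,300),interpolation=cv2.INTER_CUBIC)
cv2.imwrite("pics/crop5.png",np.hstack([R(d["frame"],330,165,60,45),R(t["frame"],200,200,240,180)]))
E
```

```text
pos [0.527  0.1511 0.2029] ty deg 86.52 tilt [-0.01 -0.01] q [ 0.16  0.34 -0.1   1.13 -0.    0.22] F [-1.8   0.15  2.49] t 15.4667 w 0.361 gf 60.451506078243256
tool cm [-0.   -0.01  0.29]
[-0.08687564  0.41696491 -0.03147571]
```

View pics/crop5.png

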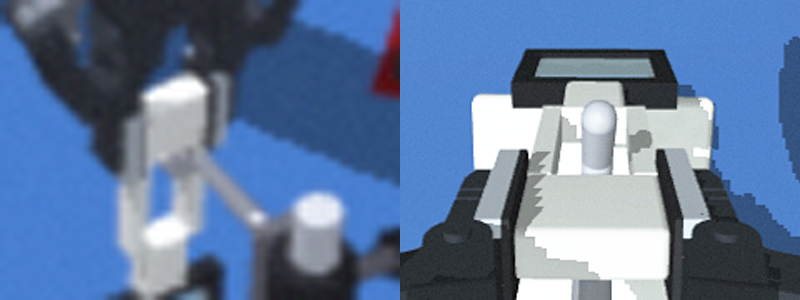

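The crop shows the slot's edge on the bar, with the upturned tip standing clear in front. Lateral force changes sign between x = 0.525 and 0.527, so I'll centre at 0.526.

>>> {"method": "move_arm", "body": {
  "increments": [0, 0, -0.1, 0, 0, 0, -1, 0.1, 0, 0, 0, 0, 0, -1, 0, 0, 0, 0, 0, 0, -1, 0, 0, 0.05, 0, 0, 0, -1, 0, 0, 0.05, 0, 0, 0, -1, 0, 0, 0, 0, 0, 0, -1, 0, 0, 0, 0, 0, 0, -1]
}}

```text
time: 16.15
eef_pos: [0.5263, 0.1512, 0.2029]
tool_rot: [[-0.998, 0.061, 0.0], [0.061, 0.998, -0.0], [-0.0, -0.0, -1.0]]
contact_force: [-0.3, -0.3, 1.2]
grip_width: 0.362
gripper_force: 60.5
```

```bash
python3 - <<'E'
from h import *
go((.527,.151,.200))
from workcell import ctrl
print(ctrl.state()["moment"])
E
```

```text
pos [0.5263 0.1512 0.2029] ty deg 86.51 tilt [ 0.02 -0.  ] q [ 0.16  0.34 -0.1   1.13 -0.    0.22] F [-0.31 -0.27  1.23] t 16.15 w 0.362 gf 60.531562864780426
tool cm [-0.07 -0.02  0.29]
[0.00217436 0.16221221 0.03544894]
```

>>> {"method": "move_arm", "body": {
  "increments": [0, 0, 0.02, 0, 0, 0, -1, 0, 0, 0.01, 0, 0, 0, -1, 0, 0, 0, 0, 0, 0, -1]
}}

```text
time: 16.4
eef_pos: [0.5263, 0.1512, 0.2028]
tool_rot: [[-0.998, 0.061, 0.001], [0.061, 0.998, -0.0], [-0.001, 0.0, -1.0]]
contact_force: [-2.3, -0.6, 4.8]
grip_width: 0.368
gripper_force: 60.6
```

>>> {"method": "move_arm", "body": {
  "increments": [0.02, 0, 0.02, 0, 0, 0, -1, 0, 0, 0, 0, 0, 0, -1, 0, 0, 0, 0, 0, 0, -1]
}}

```text
time: 16.65
eef_pos: [0.5263, 0.1512, 0.2028]
tool_rot: [[-0.998, 0.061, 0.001], [0.061, 0.998, -0.0], [-0.001, 0.0, -1.0]]
contact_force: [-1.2, 0.0, 5.2]
grip_width: 0.361
gripper_force: 60.8
```

>>> {"method": "move_arm", "body": {
  "increments": [0, 0, 0.01, 0, 0, 0, -1, 0, 0, 0, 0, 0, 0, -1, 0, 0, 0, 0, 0, 0, -1, 0, 0, 0, 0, 0, 0, -1]
}}

```text
time: 16.98
eef_pos: [0.5263, 0.1512, 0.2028]
tool_rot: [[-0.998, 0.061, 0.001], [0.061, 0.998, -0.0], [-0.001, 0.0, -1.0]]
contact_force: [-1.9, -0.5, 5.3]
grip_width: 0.364
gripper_force: 60.8
```

>>> {"method": "move_arm", "body": {
  "increments": [0, 0, 0.01, 0, 0, 0, -1, 0, 0, 0, 0, 0, 0, -1, 0, 0, 0, 0, 0, 0, -1, 0, 0, 0, 0, 0, 0, -1, 0, 0, 0, 0, 0, 0, -1, 0, 0, 0, 0, 0, 0, -1, 0, 0, 0, 0, 0, 0, -1]
}}

```text
time: 17.57
eef_pos: [0.5263, 0.1512, 0.2028]
tool_rot: [[-0.998, 0.061, 0.001], [0.061, 0.998, 0.0], [-0.001, 0.0, -1.0]]
contact_force: [-1.9, 0.3, 6.4]
grip_width: 0.366
gripper_force: 60.9
```

>>> {"method": "move_arm", "body": {
  "increments": [0, 0, 0, 0, 0, 0, -1, 0, 0, 0, 0, 0, 0, -1, 0, 0, 0, 0, 0, 0, -1, 0, 0, 0, 0, 0, 0, -1, 0, 0, 0, 0, 0, 0, -1, 0, 0, 0, 0, 0, 0, -1, 0, 0, 0, 0, 0, 0, -1]
}}

```text
time: 18.15
eef_pos: [0.5263, 0.1512, 0.2028]
tool_rot: [[-0.998, 0.061, 0.001], [0.061, 0.998, 0.0], [-0.001, 0.0, -1.0]]
contact_force: [-1.9, -0.7, 5.9]
grip_width: 0.363
gripper_force: 60.9
```

The hook held about 6 N for 1.5 s. Now I'll ease the pull and open.

>>> {"method": "move_arm", "body": {
  "increments": [0, 0, -0.02, 0, 0, 0, -1, 0, 0, -0.02, 0, 0, 0, -1, -0.02, 0, -0.01, 0, 0, 0, -1, 0, 0, 0, 0, 0, 0, -1, 0, 0, 0, 0, 0, 0, -1]
}}

```text
time: 18.57
eef_pos: [0.5263, 0.1512, 0.2028]
tool_rot: [[-0.998, 0.061, 0.001], [0.061, 0.998, -0.0], [-0.001, 0.0, -1.0]]
contact_force: [-1.4, -0.8, 5.4]
grip_width: 0.363
gripper_force: 60.9
```

>>> {"method": "move_arm", "body": {
  "increments": [0, 0, -0.03, 0, 0, 0, -1, 0, 0, 0, 0, 0, 0, -1, 0, 0, 0, 0, 0, 0, -1]
}}

```text
time: 18.82
eef_pos: [0.5263, 0.1512, 0.2028]
tool_rot: [[-0.998, 0.061, 0.0], [0.061, 0.998, -0.0], [-0.0, -0.0, -1.0]]
contact_force: [-0.8, 0.9, 5.3]
grip_width: 0.37
gripper_force: 60.8
```

>>> {"method": "move_arm", "body": {
  "increments": [0, 0, -0.03, 0, 0, 0, -1, 0, 0, 0, 0, 0, 0, -1, 0, 0, 0, 0, 0, 0, -1]
}}

```text
time: 19.07
eef_pos: [0.5263, 0.1512, 0.2029]
tool_rot: [[-0.998, 0.061, 0.0], [0.061, 0.998, -0.0], [-0.0, -0.0, -1.0]]
contact_force: [0.6, -0.4, 2.6]
grip_width: 0.363
gripper_force: 60.7
```

>>> {"method": "move_arm", "body": {
  "increments": [0, 0, -0.02, 0, 0, 0, -1, 0, 0, 0, 0, 0, 0, -1, 0, 0, 0, 0, 0, 0, -1]
}}

```text
time: 19.32
eef_pos: [0.5262, 0.1512, 0.203]
tool_rot: [[-0.998, 0.061, -0.0], [0.061, 0.998, -0.0], [0.0, -0.0, -1.0]]
contact_force: [1.4, -0.7, -0.1]
grip_width: 0.362
gripper_force: 60.6
```

>>> {"method": "move_arm", "body": {
  "increments": [0, 0, 0, 0, 0, 0, -0.25, 0, 0, 0, 0, 0, 0, -0.2, 0, 0, 0, 0, 0, 0, -0.15, 0, 0, 0, 0, 0, 0, -0.1, 0, 0, 0, 0, 0, 0, 0, 0, 0, 0, 0, 0, 0, 0.1, 0, 0, 0, 0, 0, 0, 0.2, 0, 0, 0, 0, 0, 0, 0.3]
}}

```text
time: 19.98
eef_pos: [0.5262, 0.1512, 0.2033]
tool_rot: [[-0.998, 0.061, 0.0], [0.061, 0.998, -0.0], [-0.0, -0.0, -1.0]]
contact_force: [-0.2, 0.1, 0.5]
grip_width: 0.648
gripper_force: 0.0
```

>>> {"method": "move_arm", "body": {
  "increments": [0, 0, 0, 0, 0, 0, 0.4, 0, 0, 0, 0, 0, 0, 0.4, 0, 0, 0, 0, 0, 0, 0.4, 0, 0, 0, 0, 0, 0, 0.4, 0, 0, 0, 0, 0, 0, 0.4, 0, 0, 0, 0, 0, 0, 0.4]
}}

```text
time: 20.48
eef_pos: [0.5262, 0.1512, 0.2033]
tool_rot: [[-0.998, 0.061, -0.0], [0.061, 0.998, -0.0], [0.0, -0.0, -1.0]]
contact_force: [1.1, -0.2, 0.2]
grip_width: 0.698
gripper_force: 0.0
```

```bash
python3 - <<'E'
from h import *
from workcell import imaging
go((.527,.151,.200))
d=imaging.read_camera("scene");t=imaging.read_camera("wrist")
R=lambda im,x,y,w,h:cv2.resize(im[y:y+h,x:x+w],(400,300),interpolation=cv2.INTER_CUBIC)
cv2.imwrite("pics/crop6.png",np.hstack([R(d["frame"],320,165,80,60),R(t["frame"],160,200,320,240)]))
E
```

```text
pos [0.5262 0.1512 0.2033] ty deg 86.52 tilt [-0.   -0.01] q [ 0.16  0.34 -0.1   1.13 -0.    0.22] F [ 1.06 -0.17  0.21] t 20.4833 w 0.698 gf 0.0
tool cm [-0.09 -0.01  0.33]
```

View pics/crop6.png

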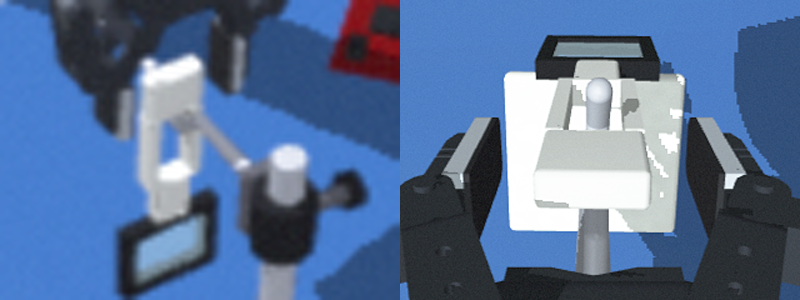

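The magnifier hangs on the bar, between the open pads and clear of both. I'll retreat straight up, then let it settle.

>>> {"method": "move_arm", "body": {
  "increments": [0, 0, -0.5, 0, 0, 0, 0.4, 0, 0, -1, 0, 0, 0, 0.4, 0, 0, -1.5, 0, 0, 0, 0.4, 0, 0, -2, 0, 0, 0, 0.4, 0, 0, -2, 0, 0, 0, 0.4, 0, 0, -2, 0, 0, 0, 0.4, 0, 0, -2, 0, 0, 0, 0.4, 0, 0, 0, 0, 0, 0, 0.4]
}}

```text
time: 21.25
eef_pos: [0.528, 0.1515, 0.3186]
tool_rot: [[-0.998, 0.061, 0.008], [0.061, 0.998, 0.001], [-0.008, 0.002, -1.0]]
contact_force: [0.5, 0.0, -0.1]
grip_width: 0.701
gripper_force: 0.0
```

>>> {"method": "move_arm", "body": {
  "increments": [0, 0, 0, 0, 0, 0, 0.4, 0, 0, 0, 0, 0, 0, 0.4, 0, 0, 0, 0, 0, 0, 0.4, 0, 0, 0, 0, 0, 0, 0.4, 0, 0, 0, 0, 0, 0, 0.4, 0, 0, 0, 0, 0, 0, 0.4, 0, 0, 0, 0, 0, 0, 0.4, 0, 0, 0, 0, 0, 0, 0.4]
}}

```text
time: 21.92
eef_pos: [0.5261, 0.1512, 0.313]
tool_rot: [[-0.998, 0.061, -0.0], [0.061, 0.998, -0.0], [0.0, -0.0, -1.0]]
contact_force: [0.4, 0.6, -0.5]
grip_width: 0.699
gripper_force: 0.0
```

```bash
python3 - <<'E'
from h import *
from workcell import imaging
go((.527,.151,.200))
d=imaging.read_camera("scene")["frame"]
for _ in range(6): e=imaging.read_camera("scene")["frame"]
print("motion",np.abs(d[160:240,320:400].astype(int)-e[160:240,320:400]).max())
t=imaging.read_camera("wrist")
R=lambda im,x,y,w,h:cv2.resize(im[y:y+h,x:x+w],(400,300),interpolation=cv2.INTER_CUBIC)
cv2.imwrite("pics/crop7.png",np.hstack([R(e,180,140,240,180),R(t["frame"],0,0,640,480)]))
E
```

```text
pos [0.5261 0.1512 0.313 ] ty deg 86.52 tilt [-0.03 -0.01] q [ 0.16  0.31  0.15  1.41 -0.    0.22] F [ 0.44  0.55 -0.55] t 21.9167 w 0.699 gf 0.0
tool cm [-1.00e-01 -1.00e-02  1.13e+01]
motion 48
```

View pics/crop7.png

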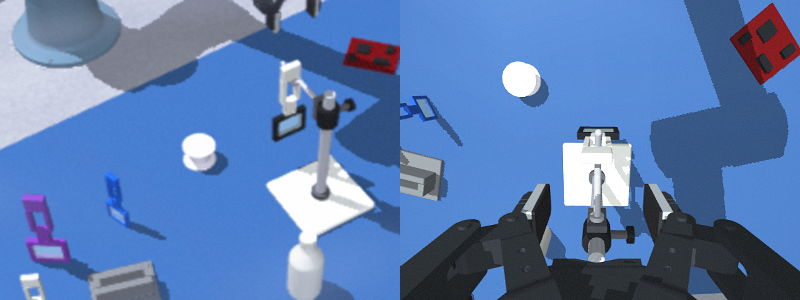

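The magnifier hangs on the hook and the gripper is well above it. Everything else is in place. I'll let any swing die out and check that numerically.

>>> {"method": "move_arm", "body": {
  "increments": [0, 0, 0, 0, 0, 0, 0.4, 0, 0, 0, 0, 0, 0, 0.4, 0, 0, 0, 0, 0, 0, 0.4, 0, 0, 0, 0, 0, 0, 0.4, 0, 0, 0, 0, 0, 0, 0.4, 0, 0, 0, 0, 0, 0, 0.4, 0, 0, 0, 0, 0, 0, 0.4, 0, 0, 0, 0, 0, 0, 0.4]
}}

```text
time: 22.98
eef_pos: [0.5261, 0.1512, 0.3133]
tool_rot: [[-0.998, 0.061, -0.0], [0.061, 0.998, -0.0], [0.0, -0.0, -1.0]]
contact_force: [-0.3, 0.0, -0.2]
grip_width: 0.698
gripper_force: 0.0
```

>>> {"method": "move_arm", "body": {
  "increments": [0, 0, 0, 0, 0, 0, 0.4, 0, 0, 0, 0, 0, 0, 0.4, 0, 0, 0, 0, 0, 0, 0.4, 0, 0, 0, 0, 0, 0, 0.4, 0, 0, 0, 0, 0, 0, 0.4, 0, 0, 0, 0, 0, 0, 0.4, 0, 0, 0, 0, 0, 0, 0.4, 0, 0, 0, 0, 0, 0, 0.4]
}}

```text
time: 23.65
eef_pos: [0.5262, 0.1512, 0.3132]
tool_rot: [[-0.998, 0.061, -0.0], [0.061, 0.998, -0.0], [0.0, -0.0, -1.0]]
contact_force: [-0.4, 0.4, -0.3]
grip_width: 0.697
gripper_force: 0.0
```

>>> {"method": "move_arm", "body": {
  "increments": [0, 0, 0, 0, 0, 0, 0.4, 0, 0, 0, 0, 0, 0, 0.4, 0, 0, 0, 0, 0, 0, 0.4, 0, 0, 0, 0, 0, 0, 0.4, 0, 0, 0, 0, 0, 0, 0.4, 0, 0, 0, 0, 0, 0, 0.4, 0, 0, 0, 0, 0, 0, 0.4, 0, 0, 0, 0, 0, 0, 0.4]
}}

```text
time: 24.32
eef_pos: [0.5262, 0.1512, 0.3133]
tool_rot: [[-0.998, 0.061, 0.0], [0.061, 0.998, -0.0], [-0.0, -0.0, -1.0]]
contact_force: [0.5, 0.3, 0.5]
grip_width: 0.702
gripper_force: 0.0
```

```bash
python3 - <<'E'
from h import *
from workcell import imaging
F=[imaging.read_camera("scene")["frame"].astype(int) for _ in range(14)]
for k in(1,4,7,10,13):
    D=np.abs(F[k]-F[0]);print(k,"magnifier",D[175:225,340:368].max(),D[175:225,340:368].mean().round(2),"static bench",D[300:400,400:500].max(),D[300:400,400:500].mean().round(2), "rest/purple",D[255:330,190:280].max(),D[255:330,190:280].mean().round(2))
E
```

```text
1 magnifier 8 1.38 static bench 8 1.3 rest/purple 10 1.39
4 magnifier 9 1.42 static bench 9 1.31 rest/purple 9 1.38
7 magnifier 9 1.34 static bench 9 1.3 rest/purple 9 1.39
10 magnifier 7 1.4 static bench 9 1.31 rest/purple 9 1.39
13 magnifier 9 1.39 static bench 9 1.3 rest/purple 10 1.39
```

It is still: differences at the magnifier are the same as the sensor noise. Handing in.

```bash
python3 -c "
from workcell import order
print(order.finish_job())"
```

```text
the job is handed in; nothing more can be done
None
```

The magnifier hangs still on the hook by its slot, after a downward tug of about 6 N held for about 1.5 s; I released it, backed the gripper off well above it and handed the job in at about 25 s, with no other object touched.

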